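# Lift a drying plate into its carrier and lock it in

## Robot

A 7-joint arm with a two-finger parallel gripper is mounted at the origin on the work surface. World frame = base frame: x ahead of the robot, y to its left, z up, the work surface at z = 0. Lengths are in m, angles in degrees, forces in N, time in s.
With the tool pointing down it reaches from about 0.425 to 0.825 m from the base axis. Payload 3.6 kg.
Tool frame: the origin (TCP) lies at the very end of the fingers, on their centre line; the grasp point (between the pads) lies 19 mm behind it; z points along the fingers, y is the line along which they close (so a half turn about z gives the same grasp; the last joint's range is limited). The gripper opens to 85 mm and grips with 20 to 120 N. Pads are 22 mm wide; open, the fingers measure 114 mm over their backs; the gripper's body (76 mm by 85 mm) begins 54 mm behind the grasp point. The pads swing forward as they close: fully open they stand 13 mm farther back than shut.
Start: joints at [-70.445, 35.231, -0.722, 81.555, 0.464, 63.22, -2.315], TCP at [0.234, 0.607, 0.231] pointing down, gripper open.
Joint ranges: [-178.69, 178.69], [-17.37, 117.87], [-77.05, 75.6], [15.02, 138.74], [-78.02, 258.01], [0.78, 113.62], [-162.83, 162.83]. Speed limits (degrees/s): [159.86, 159.86, 180, 180, 180, 180, 180].

## Interface

Orientations are given as a 3x3 rotation matrix whose columns are the frame's x, y, z axes.
In Python, from workcell import ctrl, optics, boxes_of gives the robot as it stands.
- The arm moves only by the shell command python3 -m pendant 'ROWS' [OPENING] [FORCE]. ROWS is JSON, a list that holds one entry, the list of rows, each a list of 4 numbers: the shift along the world's x, y, z in m, then the turn about the world's z in rad. In form: [[[x, y, z, roll], ...]]. A call has 1 to 12 rows; each row is the pose to reach, as a shift and turn from the pose commanded when the call began; what a row does not reach only later rows make up. A row lasts 1/8 s, in which the tool goes at most 62.5 mm and 10.7 degrees, less where a joint would pass 70% of its speed; a pose out of reach is approached as far as the arm can. A call with a gripper value outside its range is refused whole. OPENING is the opening, from -1 (shut) to 1 (fully open), set as the call begins (- or left out, the last holds). The fingers move at their own pace and stop on an object; FORCE is the grip in N (left out, the last holds). Time passes only in rows, so rows that repeat a pose let the fingers close. It gives the time, the measured TCP pose, the force, the opening and the grip force at its end, in the units of the state.
- ctrl.get_obs(): the state, without advancing time (a new reading comes with each control period).
- optics.camera(name): name is "scene" or "side" or "wrist"; returns a dict with "frame" (420x560x3 uint8, blue, green, red), "intrinsics" (3x3 intrinsics, pixels), "position" and "orientation" of the camera in the world; the wrist camera has in their place "mount" (4x4, takes a point from camera to tool coordinates, whose origin is the TCP and whose axes are the flange's). Camera axes: x right, y up, looking along -z (the intrinsics and any distortion apply to the point x, -y, -z); pixel columns grow to the right and rows downward; lengths in m; the calibration is good to about 2 mm. A picture is of the moment at which its call begins: read the wrist's pose just before it. There is no depth.
- ctrl.hand_in(): hands the job in; it is judged then, once.
Trained networks look in the newest picture that a camera, given by its name, has taken for a name from the list of things; names that differ only in an ending like _2 or _b are one class to them, and where a whole thing is asked for, a point or a joint stands for the part that bears it (a point fixed in the world has none). Each returns a list of dicts, best first, with "p" (0 to 1); they miss things now and then, are a little off and sometimes report something else, mostly with a low value. They report only what shows in the picture. A call takes as long as a camera call.
- boxes_of(name, camera): "bbox" ([left, top, right, bottom] in pixels, round what is visible of it).
The state is a dict: "time_s": time; "joint_pos": joint angles; "dq": joint speeds; "tau": joint torques, N m; "tcp_pos": TCP position; "eef_rot": TCP orientation; "contact_force": force on the tool from outside, world axes, zero at the start; "wrist_torque": the same for the moment, N m; "gripper_width": finger opening in m; "grasp_force": force on a finger pad.
Only numpy, scipy, OpenCV 4.12 (cv2) and the standard library are available. Lean on these libraries where they do the work, as an engineer would, in place of code of your own. Each camera call takes 0.05 s, during which the arm holds its last target. There are 200 camera calls.

## Task

Slide the flat lifter under the white ceramic plate on the drying stand, lift the plate off on the blade and lower it gently (no dropping) into the carrier, so that it lies flat on the two rails between the side lips without sticking out of the open end. Draw the lifter out, swing the retaining arm fully down over the plate into its forked catch, and leave the lifter lying flat on its blade on the open bench, clear of stand and carrier. Do not touch the plate with the fingers, and leave the jar, bottle and cup where they stand.

Things in the scene. Friction and masses are not known exactly. Their poses are not given: they have to be found in the camera images.
- plate: White square ceramic plate, 90 x 90 x 5 mm, about 130 g, lying on the two rails of the drying stand. Origin: centre of its underside; z up. x and y along its sides (x across the rails, y along them at the start).
- stand: Fixed dark steel drying stand, base 100 (x) x 120 (y) x 5 mm; two rails along y, 8 mm wide, centre lines x = +-38, tops z = 22 mm: under the plate a channel 68 mm wide, z 5 to 22 mm. End stop at -y (y = -56, top 27 mm); open end at +y, roughly the robot's left: the blade enters there, moving to -y. Origin: centre of underside. Stand and carrier: one near the robot, one far; varies.
- carrier: Fixed grey painted carrier, base 140 (x) x 120 (y) x 5 mm; same rails as the stand (y -56 to 60 mm); side lips, inner faces x = +-51, tops z = 30 mm; end stop at -y (y = -55, top 30 mm), open end at +y (roughly robot's left). Retaining arm hinged on the +x side; forked catch at x = -63, y = -15 mm: two prongs 12 mm apart, tops z = 42 mm. Origin: centre of underside.
- retainer (a joint): Hinge of the retaining arm, rad: 0 = level over the plate, down in the forked catch; grows as it opens: 1.57 upright, stop at 1.9 (leaning out over the +x side). The arm is a round steel bar 8 mm thick with a 16 mm ball at its end, 132 mm from the hinge. Stiff: it stays where left; about 0.09 N m moves it.
- retainer_hinge (a point): Axis of the retaining arm, at x = 63, y = -15, z = 34 mm in the carrier's frame; the axis runs along the carrier's y.
- retainer_end (a point): Centre of the ball at the free end of the retaining arm. When shut it lies at x = -69, y = -15, z = 34 mm in the carrier's frame.
- lifter: Flat lifter (cranked spatula), 160 g: steel blade 85 (x) x 52 (y) x 2.5 mm, a neck rising from its rear edge, and a level grey handle 14 (y) x 18 (z) mm from x = -70 to -170 mm, centre line 55 mm above the blade's underside. Origin: centre of the blade's underside; +x to the blade's front edge, z up. It starts lying on its blade on the bench, handle in the air.
- lifter_grip (a point): Point on the handle's centre line to grip, 95 mm behind the blade's centre and 55 mm above the blade's underside; the fingers close across the handle's 14 mm width.
- lifter_tip (a point): Middle of the blade's front edge.
- jar: Bystander: white plastic jar, diameter 72, height 85 mm. Origin: centre of its underside.
- bottle: Bystander: small white bottle, diameter 32, height 80 mm. Origin: centre of its underside.
- cup: Bystander: small steel cup, diameter 60, height 45 mm. Origin: centre of its underside.

How it is judged (in metres and radians):
On the way, in this order (a step that is already met when the one before it is completed fails the run):
1. the plate is carried on the lifter's blade, clear of the stand (height (world z) of plate above 0.032 m and contact force between lifter and plate above 0.3 N and contact force between plate and stand below 0.02 N and angle between plate's own z axis and vertical below 0.3 rad), for 0.2 s.
2. the plate lies in the carrier and the lifter no longer touches it (z of plate in the frame of carrier between 0.019 and 0.025 m and angle between plate's own z axis and vertical below 0.05 rad and x of plate in the frame of carrier between -0.012 and 0.012 m and y of plate in the frame of carrier between -0.017 and 0.017 m and contact force between lifter and plate below 0.02 N), for 0.2 s.
At the end, for the whole second after the job is handed in: Plate at rest flat on the carrier rails (tilt < 0.05 rad, height within 3 mm, centred within 12 mm in x, 17 mm in y); arm joint < 0.06 rad; lifter at rest flat on the bench, touching neither plate, stand nor carrier, blade centre > 75 mm from their centres (all of step 2 and value of joint retainer below 0.06 rad and height (world z) of lifter below 0.004 m and angle between lifter's own z axis and vertical below 0.06 rad and horizontal distance between lifter and carrier above 0.075 m and horizontal distance between lifter and stand above 0.075 m and contact force between lifter and carrier below 0.02 N and contact force between lifter and stand below 0.02 N and linear speed of each of plate, lifter below 0.02 m/s).
It fails at once if the fingers press on the plate (over 1 N) (contact force between the fingers and plate above 1 N).
It fails at once if the plate falls to the bench (height (world z) of plate below 0.012 m).
It fails at once if the plate is dropped into the carrier (faster than 0.5 m/s within 60 mm of it) (horizontal distance between plate and carrier below 0.06 m and z of plate in the frame of carrier below 0.08 m and linear speed of plate above 0.5 m/s).
It fails at once if the jar, bottle or cup is displaced (over 20 mm) (distance of any of jar, bottle, cup from where it was at the start of the episode above 0.02 m).
It also fails if it takes over 72 s, if anything falls off the work surface, if the arm or the gripper's body presses on something with over 40 N, if the wrist force passes 120 N, or if a joint passes its speed limit or range.

## Working session

There is one attempt and no reset: what is moved stays moved. The work goes in short steps, Python scripts to look and compute and a shell command to move; the robot and the scene stay as the last step left them, time stands still between calls to the robot, and variables do not carry over. Pictures are saved under pics/ and viewed, at most 10 in all, crops included, and the job is handed in when it is done.

```bash
ls; mkdir -p pics; python3 - <<'E'
from workcell import ctrl, optics, boxes_of
import cv2, numpy as np
o=ctrl.get_obs(); print(o["time_s"],o["tcp_pos"],o["gripper_width"])
for c in ["scene","side"]:
    d=optics.camera(c); cv2.imwrite(f"pics/{c}0.png",d["frame"])
    print(c,d["intrinsics"].tolist() if hasattr(d["intrinsics"],'tolist') else d["intrinsics"],d["position"],d["orientation"],[k for k in d])
    for n in ["plate","stand","carrier","retainer","retainer_end","lifter","lifter_grip","lifter_tip","jar","bottle","cup"]:
        r=boxes_of(n,c); print(n,[(np.round(x["bbox"]).astype(int).tolist(),round(x["p"],2)) for x in r[:2]])
E
```

```text
pics
0.0 [0.23344099 0.60577373 0.23010614] 0.08542629557847996
scene [[383.80169979728794, 0.0, 277.1885320751238], [0.0, 383.80169979728794, 212.2769905964098], [0.0, 0.0, 1.0]] [0.91968347 0.02605976 0.64238545] [[-0.27733418 -0.81883342  0.50259087]
 [ 0.96076621 -0.23840032  0.14175178]
 [ 0.00374673  0.52218494  0.85282404]] ['frame', 'intrinsics', 'position', 'orientation']
plate []
stand [([157, 130, 197, 187], 0.68), ([218, 220, 302, 291], 0.62)]
carrier [([247, 148, 325, 217], 0.78), ([374, 247, 446, 336], 0.18)]
retainer [([259, 154, 268, 200], 0.66)]
retainer_end [([260, 149, 271, 199], 0.83)]
lifter [([374, 243, 443, 339], 0.63), ([259, 149, 272, 200], 0.41)]
lifter_grip [([377, 245, 448, 338], 0.76)]
lifter_tip [([374, 248, 445, 339], 0.95)]
jar [([156, 129, 194, 188], 0.88)]
bottle [([152, 127, 196, 186], 0.65), ([145, 174, 173, 212], 0.6)]
cup [([257, 150, 271, 200], 0.56), ([127, 214, 163, 248], 0.55)]
side [[387.8152513614222, 0.0, 283.10054961362476], [0.0, 387.8152513614222, 205.79071862784858], [0.0, 0.0, 1.0]] [ 0.43432185 -0.57533638  0.47330532] [[ 0.97871069  0.11659941 -0.16890817]
 [-0.20504935  0.59137429 -0.7798918 ]
 [ 0.00895302  0.79792295  0.60269297]] ['frame', 'intrinsics', 'position', 'orientation']
plate [([307, 212, 369, 252], 0.73)]
stand [([299, 213, 376, 265], 0.78)]
carrier [([200, 169, 296, 282], 0.71)]
retainer [([257, 308, 316, 399], 0.72), ([278, 172, 291, 237], 0.69)]
retainer_end [([279, 169, 293, 245], 0.63), ([259, 141, 350, 173], 0.6)]
lifter [([259, 140, 349, 173], 0.77)]
lifter_grip [([257, 142, 351, 174], 0.74)]
lifter_tip [([256, 147, 352, 168], 0.61)]
jar []
bottle [([337, 314, 362, 366], 0.61), ([278, 172, 293, 241], 0.27)]
cup [([383, 303, 427, 349], 0.9)]
```

View pics/scene0.png

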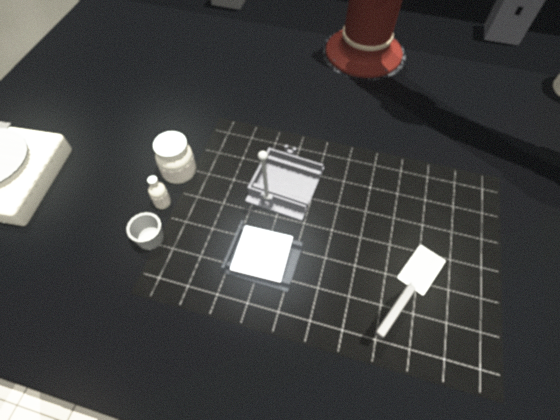

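View pics/side0.png

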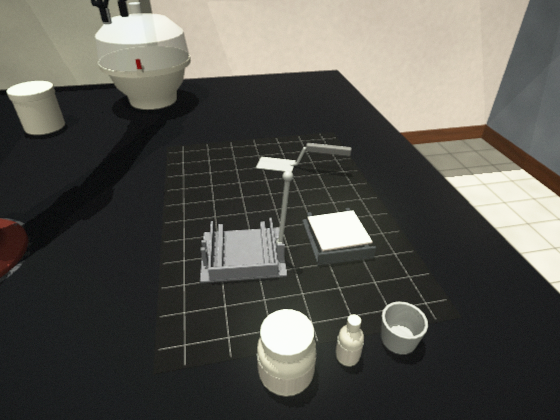

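The scene view shows the carrier at about (285,185), the stand and plate at (262,255), and the lifter with its blade at (422,270) and handle end at (382,330). In the side view the carrier (245,250) is near, the plate is at (340,230) and the lifter at (290,160), handle pointing right. The retainer stands roughly upright.

```bash
cat > h.py <<'E'
from workcell import ctrl, optics, boxes_of
import cv2, numpy as np
def unproj(d,uv,z):
    """pixel -> world point on plane z"""
    K=d["intrinsics"];u,v=uv
    r=np.array([(u-K[0,2])/K[0,0],-(v-K[1,2])/K[1,1],-1.0])
    w=d["orientation"]@r; p=d["position"]
    return p+w*(z-p[2])/w[2]
def proj(d,P):
    c=(np.atleast_2d(P)-d["position"])@d["orientation"]; K=d["intrinsics"]
    return np.c_[K[0,0]*c[:,0]/-c[:,2]+K[0,2], K[1,1]*-c[:,1]/-c[:,2]+K[1,2]]
def cam(c):
    d=optics.camera(c)
    for k in d:
        if k!="frame": d[k]=np.array(d[k])
    return d
def blob(g,box,th):
    l,t,r,b=box; m=np.zeros_like(g); m[t:b,l:r]=(g[t:b,l:r]>th)*255
    cs,_=cv2.findContours(m,cv2.RETR_EXTERNAL,cv2.CHAIN_APPROX_NONE)
    c=max(cs,key=cv2.contourArea); return c
E
python3 - <<'E'
from h import *
for c,boxes in [("scene",dict(plate=((222,215,305,292),.027),blade=((396,238,450,298),.0025))),("side",dict(plate=((300,205,378,256),.027),blade=((250,150,300,175),.0025)))]:
    d=cam(c); g=cv2.cvtColor(d["frame"],cv2.COLOR_BGR2GRAY)
    for n,(b,z) in boxes.items():
        for th in (150,190):
            ct=blob(g,b,th)
            w=np.array([unproj(d,p,z)[:2] for p in ct[:,0].astype(float)],np.float32)
            (cx,cy),(a,bb),an=cv2.minAreaRect(w)
            print(c,n,th,cv2.contourArea(ct),round(cx,4),round(cy,4),round(a,4),round(bb,4),round(an,1))
    if c=="scene": x=cv2.resize(d["frame"][140:296,220:330],None,fx=3.8,fy=3.8,interpolation=cv2.INTER_CUBIC)
    else: x=cv2.resize(d["frame"][160:290,190:385],None,fx=4,fy=4,interpolation=cv2.INTER_CUBIC)
    cv2.imwrite(f"pics/{c}1.png",np.clip(x.astype(float)*1.0,0,255).astype(np.uint8))
E
```

```text
scene plate 150 2731.5 0.6435 -0.0733 0.0947 0.1132 1.4
scene plate 190 2426.5 0.644 -0.0796 0.0931 0.0937 1.2
scene blade 150 1433.5 0.5964 0.1958 0.0547 0.1169 66.6
scene blade 190 1362.5 0.5965 0.1959 0.0535 0.1146 66.6
side plate 150 1669.5 0.6419 -0.0826 0.091 0.093 1.4
side plate 190 1625.5 0.642 -0.0823 0.0904 0.0914 1.3
side blade 150 410.5 0.5814 0.193 0.068 0.0888 63.6
side blade 190 369.5 0.5812 0.1912 0.0661 0.0852 66.6
```

View pics/scene1.png

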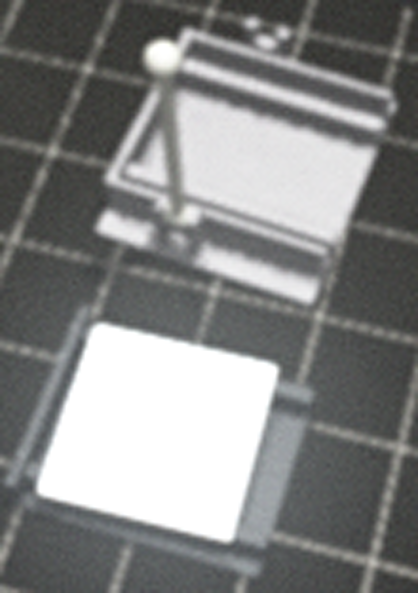

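View pics/side1.png

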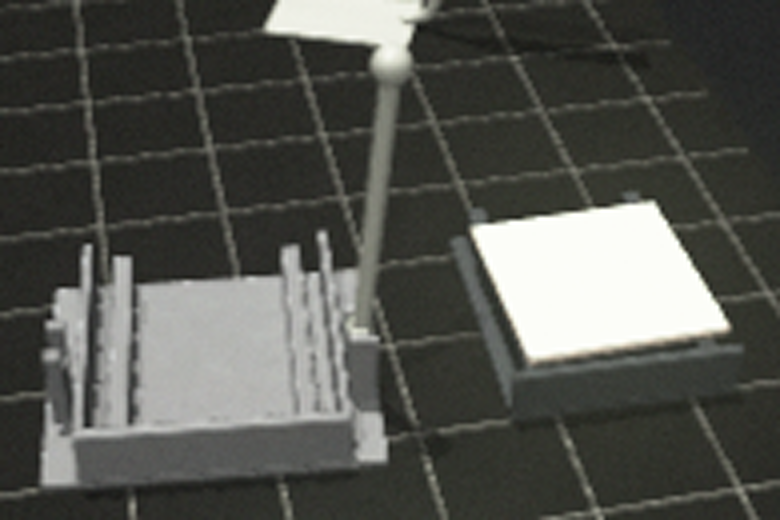

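Crops: the carrier base corners, the ball (scene ≈(262,155), side ≈(288,176)) and the catch prongs are readable. I'll fit the carrier pose, refine the lifter pose, and overlay both as a check.

```bash
cat > fit.py <<'E'
from h import *
from scipy.optimize import least_squares
S,D=cam("scene"),cam("side")
sc=lambda u,v:(u/3.8+220-.4,v/3.8+140-.4); si=lambda u,v:(u/4+190-.4,v/4+160-.4)
obs=[(S,(70,-60,3),sc(95,229)),(S,(70,60,3),sc(316,303)),(D,(-70,-60,0),si(42,487)),(D,(70,-60,0),si(387,463)),
(D,(-63,-15,42),si(51,334)),(D,None,si(392,66)),(S,None,sc(160,57)),(S,(-63,-15,42),sc(268,27))]
def P(q,l):
    x,y,a,t=q
    if l is None: l=(63-132*np.cos(t),-15,34+132*np.sin(t))
    l=np.array(l)/1000; c,s=np.cos(a),np.sin(a)
    return np.array([x+c*l[0]-s*l[1],y+s*l[0]+c*l[1],l[2]])
f=lambda q:np.concatenate([proj(d,P(q,l))[0]-uv for d,l,uv in obs])
r=least_squares(f,[.5,-.08,0,1.5],loss="soft_l1",x_scale=[.01,.01,.05,.1])
print(r.x,np.degrees(r.x[2:])); print(f(r.x).reshape(-1,2).round(1).tolist())
# lifter: corners from the blade blob, scene and side
g=cv2.cvtColor(S["frame"],cv2.COLOR_BGR2GRAY); m=np.zeros_like(g); m[236:345,365:452]=(g[236:345,365:452]>120)*255
core=cv2.morphologyEx(m,cv2.MORPH_OPEN,np.ones((15,15),np.uint8))
c=max(cv2.findContours(core,0,1)[0],key=cv2.contourArea)
w=np.array([unproj(S,p,.0025)[:2] for p in c[:,0].astype(float)],np.float32); R=cv2.minAreaRect(w); print("blade",R)
# handle top face (z .064): subtract blade
h=m.copy(); h[cv2.dilate(core,np.ones((9,9)))>0]=0
c=max(cv2.findContours(h,0,1)[0],key=cv2.contourArea); w=np.array([unproj(S,p,.055)[:2] for p in c[:,0].astype(float)],np.float32); print("handle",cv2.minAreaRect(w))
g=cv2.cvtColor(D["frame"],cv2.COLOR_BGR2GRAY); m=np.zeros_like(g); m[135:160,302:358]=(g[135:160,302:358]>90)*255
c=max(cv2.findContours(m,0,1)[0],key=cv2.contourArea); w=np.array([unproj(D,p,.055)[:2] for p in c[:,0].astype(float)],np.float32); print("handle side",cv2.minAreaRect(w))
x=cv2.resize(S["frame"][235:345,360:455],None,fx=4,fy=4,interpolation=cv2.INTER_CUBIC);y=cv2.resize(D["frame"][135:175,250:360],None,fx=4,fy=4,interpolation=cv2.INTER_CUBIC)
im=np.zeros((600,400,3),np.uint8); im=np.zeros((600,440,3),np.uint8); im[:440,:380]=x; im[440:600,:440]=y
cv2.imwrite("pics/lift.png",im)
E
python3 fit.py
```

```text
[ 0.46996979 -0.0830035  -0.10490552  1.65519601] [-6.01064354 94.83574588]
[[0.3, 0.1], [-1.3, 0.3], [-0.5, 0.7], [0.1, 0.6], [0.4, 0.2], [-0.1, -0.7], [0.7, 0.5], [0.5, -0.4]]
blade ((0.5893332362174988, 0.199092835187912), (0.055634740740060806, 0.10126041620969772), 67.60458374023438)
handle ((0.7011594176292419, 0.1530562937259674), (0.018195275217294693, 0.08136008679866791), 66.7235107421875)
handle side ((0.686596691608429, 0.1629384160041809), (0.11548655480146408, 0.05087416619062424), 0.7363713979721069)
```

View pics/lift.png

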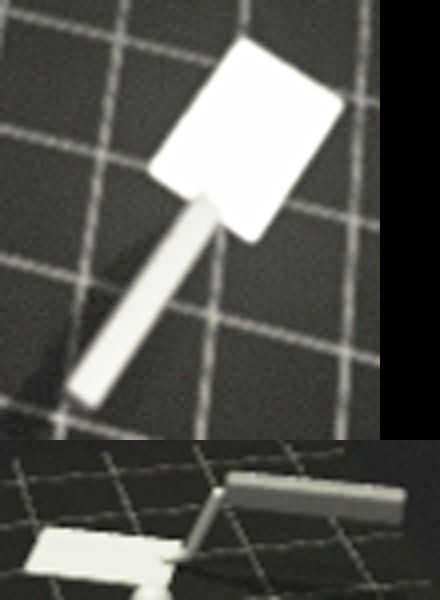

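```bash
cat > lf.py <<'E'
from h import *
from scipy.optimize import least_squares
S,D=cam("scene"),cam("side")
a=lambda u,v:(u/4+360-.4,v/4+235-.4); b=lambda u,v:(u/4+250-.4,(v-440)/4+135-.4)
obs=[(S,(42.5,-26,2.5),a(242,38)),(S,(42.5,26,2.5),a(344,104)),(S,(-42.5,26,2.5),a(252,243)),(S,(-42.5,-26,2.5),a(150,170)),
(S,(-170,-7,64),a(68,384)),(S,(-170,7,64),a(96,409)),(D,(-170,7,64),b(406,490)),(D,(-170,7,46),b(403,524)),(D,(42.5,-26,2.5),b(25,570))]
# lifter's left (+y) side: decide by trying both signs
for sg in (1,-1):
    def f(q):
        x,y,t=q; c,s=np.cos(t),np.sin(t); o=[]
        for d,l,uv in obs:
            l=np.array(l)/1000*[1,sg,1]; o+=list(proj(d,[x+c*l[0]-s*l[1],y+s*l[0]+c*l[1],l[2]])[0]-uv)
        return np.array(o)
    r=least_squares(f,[.59,.2,np.radians(157)],loss="soft_l1",x_scale=[.01,.01,.05]); print(sg,r.cost,r.x,np.degrees(r.x[2])); print(f(r.x).reshape(-1,2).round(1).tolist())
    x,y,t=r.x; print("grip",x-.095*np.cos(t),y-.095*np.sin(t))
o=ctrl.get_obs(); print(o["tcp_pos"],np.round(o["eef_rot"],3).tolist(),o["joint_pos"])
E
python3 lf.py
```

```text
1 180.77043924572007 [0.57309461 0.16486955 2.99955588] 171.86189227849022
[[1.1, 0.2], [-51.7, -26.5], [-41.3, -23.0], [12.9, 6.7], [11.9, 7.9], [-4.3, -2.3], [0.5, 0.2], [0.3, -1.1], [-0.4, -1.1]]
grip 0.667137932281541 0.15142137808301243
-1 3.893593875816582 [0.58374746 0.20173222 2.73042631] 156.44190408393274
[[0.1, -0.2], [0.2, -0.3], [0.5, -0.4], [-0.2, -0.2], [-1.3, 0.3], [-0.2, 0.2], [0.4, -1.3], [0.2, -2.6], [-0.4, -0.7]]
grip 0.670829713630334 0.1637627368562925
[0.23366173 0.60651561 0.23131317] [[-0.933, 0.359, -0.0], [0.359, 0.933, -0.0], [0.0, -0.0, -1.0]] [-70.44737286  35.2299466   -0.72189699  81.55446393   0.46499227
  63.22137547  -2.3138693 ]
```

```bash
python3 -m pendant '[[[0.036,-0.036,-0.01,-0.17],[0.073,-0.073,-0.02,-0.34],[0.109,-0.11,-0.03,-0.51],[0.146,-0.147,-0.04,-0.68],[0.182,-0.184,-0.05,-0.85],[0.219,-0.221,-0.06,-1.02],[0.255,-0.258,-0.07,-1.19],[0.292,-0.295,-0.08,-1.36],[0.328,-0.332,-0.09,-1.53],[0.365,-0.369,-0.1,-1.7],[0.401,-0.406,-0.1,-1.87],[0.437,-0.443,-0.1,-2.04]]]' 1
python3 -m pendant '[[[0,0,0,-0.17],[0,0,0,-0.34],[0,0,0,-0.51],[0,0,0,-0.68],[0,0,0,-0.85],[0,0,0,-1.02],[0,0,0,-1.15],[0,0,0,-1.15],[0,0,0,-1.15]]]'
python3 - <<'E'
from h import *
o=ctrl.get_obs(); print(o["time_s"],o["tcp_pos"],np.degrees(np.arctan2(o["eef_rot"][1,1],o["eef_rot"][0,1])),o["joint_pos"])
d=cam("wrist"); cv2.imwrite("pics/w1.png",d["frame"]); print(d["mount"].round(4).tolist())
T=np.eye(4); T[:3,:3]=o["eef_rot"]; T[:3,3]=o["tcp_pos"]; M=T@d["mount"]; d["position"]=M[:3,3]; d["orientation"]=M[:3,:3]
t=np.radians(156.44); c,s=np.cos(t),np.sin(t)
for l in [(-170,7,64),(-170,-7,64),(-70,7,64),(-70,-7,64),(-42.5,26,2.5),(-42.5,-26,2.5)]:
    l=np.array(l)/1000; print(l,proj(d,[.58375+c*l[0]-s*l[1],.20173+s*l[0]+c*l[1],l[2]]).round(1))
E
```

```text
time_s: 3.0
tcp_pos: [0.6718, 0.1627, 0.1312]
eef_rot: [[0.746, 0.666, -0.0], [0.666, -0.746, 0.001], [0.0, -0.0, -1.0]]
contact_force: [-0.0, 0.8, 0.2]
gripper_width: 0.0855
grasp_force: 0.0
time_s: 4.12
tcp_pos: [0.6707, 0.1637, 0.1312]
eef_rot: [[0.916, -0.402, -0.0], [-0.402, -0.916, 0.0], [-0.0, -0.0, -1.0]]
contact_force: [-0.1, 0.0, 0.9]
gripper_width: 0.0854
grasp_force: 0.0
4.125 [0.67067524 0.16371748 0.13122708] -113.71923171435905 [-37.73727499  51.40561737  45.42778903  81.33206463 -38.54215572
  63.37606851 -99.46753835]
[[-0.0008, 0.9535, 0.3015, 0.0763], [1.0, 0.0009, -0.0003, -0.0003], [-0.0006, 0.3015, -0.9535, -0.1442], [0.0, 0.0, 0.0, 1.0]]
[-0.17   0.007  0.064] [[290.4 110.8]]
[-0.17  -0.007  0.064] [[268.4 110.9]]
[-0.07   0.007  0.064] [[289.5 254.4]]
[-0.07  -0.007  0.064] [[270.3 254.4]]
[-0.0425  0.026   0.0025] [[307.6 252.4]]
[-0.0425 -0.026   0.0025] [[252.3 252.6]]
```

View pics/w1.png

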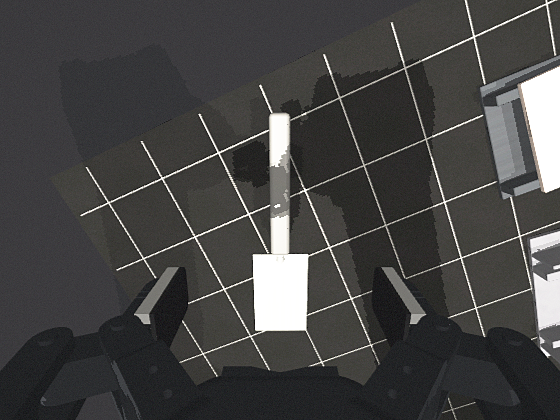

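The wrist view shows the handle at columns 270–290, rows 113–254, and the blade at 253–307. Both match the prediction within 2 px, so I'll descend and grip.

```bash
python3 -m pendant '[[[0,0,-0.04,0],[0,0,-0.08,0],[0,0,-0.095,0],[0,0,-0.095,0]]]' 1
python3 -m pendant '[[[0,0,0,0],[0,0,0,0],[0,0,0,0],[0,0,0,0],[0,0,0,0],[0,0,0,0]]]' -1 100
python3 -m pendant '[[[0,0,0,0],[0,0,0.02,0],[0,0,0.06,0],[0,0,0.1,0],[0,0,0.1,0],[0,0,0.1,0]]]'
```

```text
time_s: 4.68
tcp_pos: [0.6704, 0.1634, 0.0358]
eef_rot: [[0.915, -0.404, -0.001], [-0.404, -0.915, -0.0], [-0.001, 0.001, -1.0]]
contact_force: [0.6, -0.2, 0.3]
gripper_width: 0.0852
grasp_force: 0.0
time_s: 5.42
tcp_pos: [0.671, 0.1635, 0.0369]
eef_rot: [[0.915, -0.404, 0.001], [-0.404, -0.915, 0.0], [0.001, -0.0, -1.0]]
contact_force: [0.2, -0.5, 3.5]
gripper_width: 0.0124
grasp_force: 97.5
time_s: 6.18
tcp_pos: [0.6699, 0.1638, 0.1357]
eef_rot: [[0.915, -0.404, -0.002], [-0.404, -0.915, 0.0], [-0.002, 0.0, -1.0]]
contact_force: [-0.5, 0.3, -3.2]
gripper_width: 0.0122
grasp_force: 97.8
```

```bash
python3 -m pendant '[[[-0.003,0,0,0.17],[-0.006,0,0,0.34],[-0.009,0,0,0.51],[-0.012,0,0,0.68],[-0.015,0,0,0.85],[-0.018,0,0,1.02],[-0.021,0,0,1.19],[-0.024,0,0,1.36],[-0.027,-0.01,0,1.53],[-0.03,-0.02,0,1.7],[-0.033,-0.028,0,1.87],[-0.033,-0.028,0,2.009]]]'
python3 -m pendant '[[[0,0,-0.03,0],[0,0,-0.05,0],[0,0,-0.05,0],[0,0,-0.05,0]]]'
cat > w.py <<'E'
from h import *
import sys
def wcam():
    o=ctrl.get_obs(); d=cam("wrist")
    T=np.eye(4); T[:3,:3]=o["eef_rot"]; T[:3,3]=o["tcp_pos"]; M=T@d["mount"]; d["position"]=M[:3,3]; d["orientation"]=M[:3,:3]
    return o,d
if __name__=="__main__":
    o,d=wcam(); S,D=cam("scene"),cam("side")
    print(o["time_s"],o["tcp_pos"],np.degrees(np.arctan2(o["eef_rot"][1,0],o["eef_rot"][0,0])),o["joint_pos"].round(0))
    im=np.zeros((600,800,3),np.uint8)
    im[:300,:400]=cv2.resize(d["frame"],(400,300),interpolation=cv2.INTER_AREA)
    im[:300,400:]=cv2.resize(S["frame"][130:310,200:440],(400,300),interpolation=cv2.INTER_CUBIC)
    im[300:,:]=cv2.resize(D["frame"][130:280,190:390],(800,600),interpolation=cv2.INTER_CUBIC)[150:450] if 0 else cv2.resize(D["frame"][140:270,180:400],(800,473),interpolation=cv2.INTER_CUBIC)[:300]
    cv2.imwrite(sys.argv[1],im)
E
python3 w.py pics/w2.png
```

```text
time_s: 7.68
tcp_pos: [0.636, 0.1342, 0.1343]
eef_rot: [[-0.025, 1.0, -0.005], [1.0, 0.025, -0.001], [-0.001, -0.005, -1.0]]
contact_force: [-0.3, -0.2, -1.9]
gripper_width: 0.0121
grasp_force: 97.6
time_s: 8.18
tcp_pos: [0.6376, 0.1355, 0.0861]
eef_rot: [[-0.022, 1.0, -0.001], [1.0, 0.022, -0.0], [-0.0, -0.001, -1.0]]
contact_force: [0.8, -0.5, -0.9]
gripper_width: 0.0123
grasp_force: 97.6
8.175 [0.63764688 0.13553115 0.08613776] 91.26301733473014 [-22.  45.  14.  90. -14.  47.  -1.]
```

View pics/w2.png

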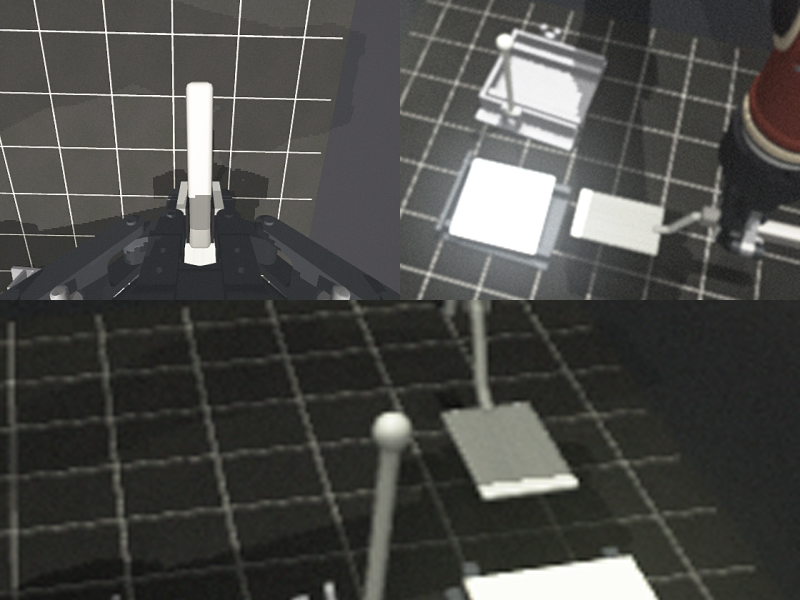

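The composite shows the blade aligned with the stand channel, just off its open (+y) end. I'll check the blade pose in the hand numerically, in both views, before going down.

```bash
cat > chk.py <<'E'
from w import *
from scipy.optimize import least_squares
def quad(d,box,th,it=0):
    g=cv2.GaussianBlur(cv2.cvtColor(d["frame"],cv2.COLOR_BGR2GRAY),(3,3),0); c=blob(g,box,th)
    m=np.zeros_like(g); cv2.drawContours(m,[c],-1,255,-1); m=cv2.morphologyEx(m,cv2.MORPH_OPEN,np.ones((9,9),np.uint8))
    c=max(cv2.findContours(m,0,1)[0],key=cv2.contourArea); h=cv2.convexHull(c)
    for e in np.arange(1,12,.5):
        q=cv2.approxPolyDP(h,e,True)
        if len(q)<=4: break
    return q[:,0].astype(float)
o,d=wcam(); S,D=cam("scene"),cam("side")
a=np.arctan2(-o["eef_rot"][1,0],-o["eef_rot"][0,0]); p=o["tcp_pos"]
pr=np.array([p[0]+.095*np.cos(a),p[1]+.095*np.sin(a),p[2]-.036])
B=np.array([(42.5,-26,2.5),(42.5,26,2.5),(-42.5,26,2.5),(-42.5,-26,2.5)])/1000
def W(q):
    x,y,z,a,rl,pt=q; from scipy.spatial.transform import Rotation as R
    return R.from_euler("ZYX",[a,pt,rl]).apply(B)+[x,y,z]
q0=np.r_[pr,a,0,0]; print("pred",pr.round(4),np.degrees(a).round(2))
obs=[]
for n,c in (("scene",S),("side",D)):
    pp=proj(c,W(q0)); l,t=(pp.min(0)-8).astype(int); r,b=(pp.max(0)+8).astype(int)
    q=quad(c,(l,t,r,b),75); m=[q[np.argmin(np.linalg.norm(q-x,axis=1))] for x in pp]; obs.append((c,np.array(m))); print(n,pp.round(1).tolist(),np.array(m).tolist())
f=lambda q:np.concatenate([(proj(c,W(q))-m).ravel() for c,m in obs])
r=least_squares(f,q0,x_scale=[.01,.01,.01,.05,.05,.05],loss="soft_l1"); print("fit",r.x[:3].round(4),np.degrees(r.x[3:]).round(1),abs(f(r.x)).max())
E
python3 chk.py
cat > st.py <<'E'
from h import *
# plate pose from both cams by edge-quads; stand end stop etc by bottom front corners
from chk import quad
E
python3 - <<'E'
import io,contextlib
with contextlib.redirect_stdout(io.StringIO()):
    from chk import *
for n,c,b in (("scene",S,(222,215,305,292)),("side",D,(300,205,378,256))):
    for th in (190,215):
        q=quad(c,b,th); w=np.array([unproj(c,x,.027)[:2] for x in q]); print(n,th,w.round(4).tolist(),w.mean(0).round(4))
        e=np.roll(w,-1,0)-w; print(np.linalg.norm(e,axis=1).round(4),(np.degrees(np.arctan2(e[:,1],e[:,0]))).round(1))
E
```

```text
pred [0.6404 0.0407 0.0512] -88.73
scene [[309.1, 242.2], [302.4, 269.4], [353.6, 282.0], [358.4, 253.8]] [[294.0, 234.0], [294.0, 289.0], [354.0, 282.0], [358.0, 251.0]]
side [[312.8, 192.4], [339.0, 189.1], [325.1, 166.4], [301.0, 169.2]] [[312.0, 194.0], [335.0, 192.0], [325.0, 169.0], [304.0, 170.0]]
fit [0.6383 0.0363 0.0498] [-89.1  -6.9   1.4] 20.11683338090154
scene 190 [[0.6025, -0.1266], [0.5965, -0.0388], [0.6842, -0.031], [0.6911, -0.1202]] [ 0.6436 -0.0792]
[0.0881 0.0881 0.0895 0.0888] [  93.9    5.   -85.6 -175.9]
scene 215 [[0.6025, -0.1266], [0.597, -0.0405], [0.6847, -0.0326], [0.6907, -0.1186]] [ 0.6437 -0.0796]
[0.0863 0.088  0.0861 0.0885] [  93.7    5.1  -86.  -174.8]
side 190 [[0.684, -0.0421], [0.6787, -0.1257], [0.5992, -0.1249], [0.6036, -0.0384]] [ 0.6414 -0.0828]
[0.0838 0.0795 0.0866 0.0806] [-93.6 179.5  87.1  -2.6]
side 215 [[0.684, -0.0421], [0.677, -0.1254], [0.5999, -0.1226], [0.6046, -0.0416]] [ 0.6414 -0.0829]
[0.0836 0.0772 0.0811 0.0794] [-94.8 178.   86.7  -0.3]
```

```bash
cat > st.py <<'E'
from h import *
from scipy.optimize import least_squares
S,D=cam("scene"),cam("side")
def place(q,L):
    x,y,a=q; c,s=np.cos(a),np.sin(a); L=np.atleast_2d(L)/1000
    return np.c_[x+c*L[:,0]-s*L[:,1],y+s*L[:,0]+c*L[:,1],L[:,2]]
sc=lambda u,v:np.array((u/3.8+220-.4,v/3.8+140-.4)); si=lambda u,v:np.array((u/4+190-.4,v/4+160-.4))
obs=[(D,(-50,-60,0),si(513,419)),(D,(50,-60,0),si(742,374)),(D,(-50,60,3),si(453,242)),(S,(50,60,2),sc(257,575)),(S,(50,-60,2),sc(8,487)),(S,(-50,60,3),sc(314,395)),(S,(-50,-60,4),sc(82,308))]
f=lambda q:np.concatenate([proj(d,place(q,l))[0]-uv for d,l,uv in obs])
r=least_squares(f,[.643,-.08,0],x_scale=[.01,.01,.05],loss="soft_l1"); print("stand",r.x.round(4),np.degrees(r.x[2]).round(2),f(r.x).reshape(-1,2).round(1).tolist())
# plate: contour points against top-face outline
Q=np.array([(-45,-45,27),(45,-45,27),(45,45,27),(-45,45,27)])
def res(q,use):
    out=[]
    for d,c in use:
        pp=proj(d,place(q,Q)); e=np.roll(pp,-1,0)-pp; n=np.c_[e[:,1],-e[:,0]]/np.linalg.norm(e,axis=1)[:,None]
        sd=np.einsum('ijk,jk->ij',c[:,None]-pp[None],n); s=np.sign(np.median(sd)); sd=sd*-s
        out.append(sd.max(1) if s<0 else (sd).max(1))
    return np.concatenate(out)
C=[]
for d,b in ((S,(228,218,300,286)),(D,(303,207,376,252))):
    g=cv2.cvtColor(d["frame"],cv2.COLOR_BGR2GRAY); C.append((d,blob(g,b,170)[:,0].astype(float)))
for use in ([C[0]],[C[1]],C):
    r=least_squares(res,[.643,-.0815,.02],args=(use,),x_scale=[.01,.01,.05],loss="soft_l1",f_scale=.5,diff_step=1e-4); print("plate",r.x.round(4),np.degrees(r.x[2]).round(2),r.cost/sum(len(c) for _,c in use))
E
python3 st.py
```

```text
stand [ 0.6416 -0.0786 -0.0284] -1.63 [[-0.2, 1.1], [-1.1, 5.2], [-0.5, -0.4], [-0.8, 0.8], [0.5, 4.2], [-0.1, -1.1], [0.5, 4.4]]
plate [ 0.6437 -0.0733  0.0647] 3.71 1.1973682807885442
plate [ 0.6419 -0.0826  0.0226] 1.3 0.04117163128851109
plate [ 0.6428 -0.0806  0.0209] 1.2 0.9065944634033949
```

```bash
sed -i 's/^obs=.*/obs=[(D,(-50,-60,0),si(513,419)),(D,(50,-58,27),si(742,346)),(D,(-50,60,3),si(453,242)),(S,(50,60,2),sc(257,575)),(S,(50,-57,27),sc(8,487)),(S,(-50,60,3),sc(314,395)),(S,(-50,-57,27),sc(82,308))]/' st.py; python3 st.py | head -1
python3 -m pendant '[[[0,0,-0.02,0],[0,0,-0.04,0],[0,0,-0.044,0],[0,0,-0.044,0],[0,0,-0.044,0]]]'
python3 -m pendant '[[[0,0,-0.002,0],[0,0,-0.002,0],[0,0,-0.002,0]]]'
python3 -m pendant '[[[0,0,-0.002,0],[0,0,-0.002,0],[0,0,-0.002,0]]]'
python3 -m pendant '[[[0,0,-0.002,0],[0,0,-0.002,0],[0,0,-0.002,0]]]'
```

```text
stand [ 0.6423 -0.0783 -0.0233] -1.33 [[0.4, 0.9], [1.3, -0.4], [-0.3, -0.5], [-0.5, 1.1], [0.5, -0.3], [-0.1, -0.9], [1.0, -0.8]]
time_s: 9.45
tcp_pos: [0.6384, 0.1355, 0.043]
eef_rot: [[-0.022, 1.0, 0.002], [1.0, 0.022, 0.0], [0.0, 0.002, -1.0]]
contact_force: [-0.0, -0.1, -0.3]
gripper_width: 0.0121
grasp_force: 97.6
time_s: 9.82
tcp_pos: [0.6377, 0.1355, 0.0404]
eef_rot: [[-0.022, 1.0, 0.0], [1.0, 0.022, 0.0], [0.0, 0.0, -1.0]]
contact_force: [-0.0, 0.2, -1.8]
gripper_width: 0.0123
grasp_force: 97.6
time_s: 10.2
tcp_pos: [0.6377, 0.1355, 0.0382]
eef_rot: [[-0.022, 1.0, -0.0], [1.0, 0.022, 0.0], [0.0, -0.0, -1.0]]
contact_force: [-0.5, -0.1, -1.2]
gripper_width: 0.0121
grasp_force: 97.6
time_s: 10.58
tcp_pos: [0.6379, 0.1357, 0.0368]
eef_rot: [[-0.022, 1.0, 0.001], [1.0, 0.022, 0.0], [0.0, 0.001, -1.0]]
contact_force: [-1.4, 0.5, 3.3]
gripper_width: 0.0124
grasp_force: 98.5
```

```bash
python3 -m pendant '[[[0,0,0.012,0],[0.007,0,0.012,-0.033],[0.007,0,0.012,-0.033],[0.007,0,0.012,-0.033]]]'
python3 -m pendant '[[[0,-0.01,0,0],[0,-0.02,0,0],[0,-0.03,0,0],[-0.001,-0.04,0,0],[-0.001,-0.05,0,0],[-0.001,-0.06,0,0],[-0.001,-0.06,0,0]]]'
```

```text
time_s: 11.08
tcp_pos: [0.6444, 0.1354, 0.0478]
eef_rot: [[0.011, 1.0, -0.001], [1.0, -0.011, -0.0], [-0.0, -0.001, -1.0]]
contact_force: [-0.2, -0.5, -2.8]
gripper_width: 0.0127
grasp_force: 97.6
time_s: 11.95
tcp_pos: [0.6438, 0.0737, 0.0484]
eef_rot: [[0.013, 1.0, 0.0], [1.0, -0.013, -0.001], [-0.001, 0.0, -1.0]]
contact_force: [-0.5, -0.0, -1.6]
gripper_width: 0.0123
grasp_force: 97.6
```

```bash
python3 -m pendant '[[[0,-0.01,0,0],[0,-0.02,0,0],[0,-0.03,0,0],[0,-0.03,0,0]]]'
python3 - <<'E'
from h import *
S,D=cam("scene"),cam("side")
a=cv2.resize(S["frame"][205:305,215:375],(800,500),interpolation=cv2.INTER_CUBIC)[:,:400]
a=cv2.resize(S["frame"][205:325,215:375],(400,300),interpolation=cv2.INTER_CUBIC)
b=cv2.resize(D["frame"][185:275,290:390],(667,600),interpolation=cv2.INTER_CUBIC)[:, :400]
im=np.zeros((600,800,3),np.uint8); im[:300,:400]=a; im[:,400:]=cv2.resize(D["frame"][150:270,300:380],(400,600),interpolation=cv2.INTER_CUBIC); cv2.imwrite("pics/ins.png",im)
E
```

```text
time_s: 12.45
tcp_pos: [0.6437, 0.0433, 0.0484]
eef_rot: [[0.013, 1.0, -0.0], [1.0, -0.013, -0.001], [-0.001, -0.0, -1.0]]
contact_force: [-0.5, -0.4, -1.9]
gripper_width: 0.012
grasp_force: 97.6
```

View pics/ins.png

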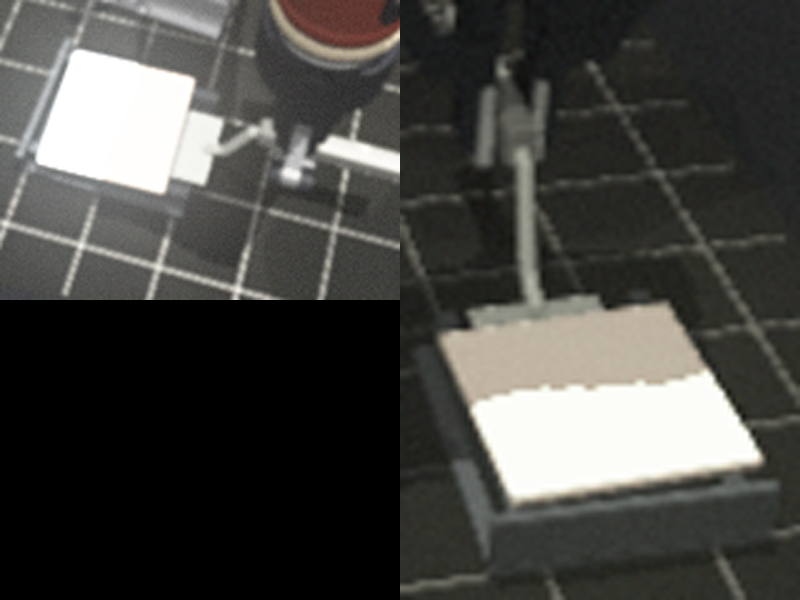

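The blade is sliding in under the plate, centred between the rail ends at (452,320) and (640,297) in the right half, with no contact force. The plate sits about 2° turned relative to the stand. I'll finish the insertion and lift slowly.

```bash
python3 -m pendant '[[[0.001,-0.01,0,0],[0.001,-0.02,0,0],[0.001,-0.025,0,0],[0.001,-0.025,0,0]]]' - 115
python3 -m pendant '[[[0,0,0.004,0],[0,0,0.007,0],[0,0,0.009,0],[0,0,0.011,0],[0,0,0.014,0],[0,0,0.018,0],[0,0,0.023,0],[0,0,0.03,0],[0,0,0.03,0],[0,0,0.03,0]]]'
```

```text
time_s: 13.05
tcp_pos: [0.6447, 0.0194, 0.0484]
eef_rot: [[0.013, 1.0, -0.0], [1.0, -0.013, -0.0], [-0.0, -0.0, -1.0]]
contact_force: [0.5, 0.1, -2.8]
gripper_width: 0.0115
grasp_force: 114.6
time_s: 14.3
tcp_pos: [0.6446, 0.0205, 0.0783]
eef_rot: [[0.011, 1.0, -0.0], [1.0, -0.011, 0.0], [0.0, -0.0, -1.0]]
contact_force: [0.7, 1.0, -3.0]
gripper_width: 0.0118
grasp_force: 114.7
```

```bash
python3 -m pendant '[[[0,0.003,0.004,0],[0,0.01,0.01,0],[0,0.022,0.015,0],[0,0.036,0.016,0],[0,0.052,0.016,0],[0,0.068,0.016,0],[0,0.084,0.016,0],[0,0.1,0.016,0],[0,0.116,0.016,0],[0,0.129,0.016,0],[0,0.137,0.016,0],[0,0.14,0.016,0]]]'
python3 -m pendant '[[[-0.003,0,0,0],[-0.01,0,0,-0.01],[-0.022,0,0,-0.02],[-0.036,0,0,-0.03],[-0.052,0,0,-0.04],[-0.068,0,0,-0.05],[-0.084,0,0,-0.06],[-0.1,0,0,-0.08],[-0.116,0,0,-0.09],[-0.132,0,0,-0.1],[-0.142,0,0,-0.11],[-0.146,0,0,-0.11]]]'
python3 -m pendant '[[[0,0,0,0],[0,0,0,0]]]'
cat > pl.py <<'E'
from h import *
import sys
from scipy.optimize import least_squares
from st import place
o=ctrl.get_obs(); t=o["tcp_pos"]; D=cam("side"); S=cam("scene")
z=float(sys.argv[1]) if len(sys.argv)>1 else t[2]-.037+.0075
Rm=o["eef_rot"]; a=np.arctan2(Rm[1,0],Rm[0,0])-np.pi/2
g0=np.array([t[0]-.0028*np.cos(a)+.102*np.sin(a),t[1]-.0028*np.sin(a)-.102*np.cos(a),a+.036])
Q=np.array([(-45,-45,z*1000),(45,-45,z*1000),(45,45,z*1000),(-45,45,z*1000)])
print("tcp",t.round(4),"lifter rel yaw",np.degrees(a).round(2),"pred",g0[:2].round(4),np.degrees(g0[2]).round(2))
for n,d in (("side",D),("scene",S)):
    g=cv2.cvtColor(d["frame"],cv2.COLOR_BGR2GRAY); pp=proj(d,place(g0,Q)); l,tp=(pp.min(0)-9).astype(int); r,b=(pp.max(0)+9).astype(int)
    for th in (120,170):
        c=blob(g,(l,tp,r,b),th); c=cv2.convexHull(c) if 0 else c; c=c[:,0].astype(float)
        def res(q):
            pp=proj(d,place(q,Q)); e=np.roll(pp,-1,0)-pp; nn=np.c_[e[:,1],-e[:,0]]/np.linalg.norm(e,axis=1)[:,None]
            sd=np.einsum('ijk,jk->ij',c[:,None]-pp[None],nn); s=-np.sign(np.median(sd)); sd=sd*s if s>0 else sd*s
            k=np.einsum('jk,jk->j',pp.mean(0)-pp,nn); sd=np.einsum('ijk,jk->ij',c[:,None]-pp[None],nn*-np.sign(k)[:,None]); return sd.max(1)
        rr=least_squares(res,g0,x_scale=[.01,.01,.05],loss="soft_l1",f_scale=.5,diff_step=1e-4)
        print(n,th,len(c),rr.x[:2].round(4),np.degrees(rr.x[2]).round(2),"cost",round(rr.cost/len(c),3))
E
python3 pl.py | grep -v stand
```

```text
time_s: 15.8
tcp_pos: [0.6446, 0.161, 0.0942]
eef_rot: [[0.01, 1.0, -0.0], [1.0, -0.01, -0.0], [-0.0, -0.0, -1.0]]
contact_force: [0.5, 0.0, -3.4]
gripper_width: 0.0121
grasp_force: 114.7
time_s: 17.3
tcp_pos: [0.4981, 0.1605, 0.0946]
eef_rot: [[0.121, 0.993, 0.0], [0.993, -0.121, 0.0], [0.0, 0.0, -1.0]]
contact_force: [0.2, 0.9, -3.3]
gripper_width: 0.0123
grasp_force: 114.7
time_s: 17.55
tcp_pos: [0.4995, 0.1605, 0.0944]
eef_rot: [[0.121, 0.993, 0.001], [0.993, -0.121, 0.0], [0.0, 0.001, -1.0]]
contact_force: [0.4, 0.5, -2.9]
gripper_width: 0.0119
grasp_force: 114.7Traceback (most recent call last):
  File "pl.py", line 4, in <module>
    from st import place
  File "st.py", line 22, in <module>
    g=cv2.cvtColor(d["frame"],cv2.COLOR_BGR2GRAY); C.append((d,blob(g,b,170)[:,0].astype(float)))
                                                               ~~~~^^^^^^^^^
  File "h.py", line 20, in blob
    c=max(cs,key=cv2.contourArea); return c
ValueError: max() iterable argument is empty
```

```bash
sed -n '/^def place/,/return/p' st.py >> h.py; sed -i 's/^from st import place//' pl.py; python3 pl.py
```

```text
tcp [0.4993 0.1605 0.0943] lifter rel yaw -6.94 pred [0.4841 0.0595] -4.88
side 120 166 [0.4864 0.0594] -4.86 cost 0.708
side 170 144 [0.4867 0.0569] -6.49 cost 0.308
scene 120 231 [0.4858 0.0628] -2.02 cost 1.409
scene 170 175 [0.4871 0.0609] -3.19 cost 0.244
```

```bash
python3 -m pendant '[[[0,-0.003,0,0],[-0.001,-0.01,0,0],[-0.002,-0.022,0,0],[-0.004,-0.036,0,0],[-0.006,-0.052,0,0],[-0.008,-0.068,0,0],[-0.009,-0.084,0,0],[-0.011,-0.1,0,0],[-0.013,-0.116,0,0],[-0.015,-0.13,0,0],[-0.016,-0.138,0,0],[-0.016,-0.141,0,0]]]'
python3 -m pendant '[[[0,0,-0.005,0],[0,0,-0.012,0],[0,0,-0.018,0],[0,0,-0.021,0],[0,0,-0.021,0],[0,0,-0.021,0]]]'
python3 pl.py
python3 - <<'E'
from h import *
S,D=cam("scene"),cam("side")
im=np.zeros((600,800,3),np.uint8)
im[:,:400]=cv2.resize(S["frame"][140:230,240:330],(400,400),interpolation=cv2.INTER_CUBIC)[:400].repeat(1,0) if 0 else cv2.copyMakeBorder(cv2.resize(S["frame"][140:230,240:330],(400,400),interpolation=cv2.INTER_CUBIC),0,200,0,0,cv2.BORDER_CONSTANT)
im[:,400:]=cv2.copyMakeBorder(cv2.resize(D["frame"][190:290,195:295],(400,400),interpolation=cv2.INTER_CUBIC),0,200,0,0,cv2.BORDER_CONSTANT)
cv2.imwrite("pics/hov.png",im[:400])
E
```

```text
time_s: 19.25
tcp_pos: [0.4826, 0.019, 0.0943]
eef_rot: [[0.121, 0.993, -0.0], [0.993, -0.121, 0.0], [0.0, -0.0, -1.0]]
contact_force: [-0.9, -0.4, -3.0]
gripper_width: 0.0121
grasp_force: 114.7
time_s: 20.0
tcp_pos: [0.4828, 0.0195, 0.0734]
eef_rot: [[0.121, 0.993, 0.0], [0.993, -0.121, 0.0], [0.0, 0.0, -1.0]]
contact_force: [0.2, 0.8, -2.3]
gripper_width: 0.0117
grasp_force: 114.7
tcp [0.4828 0.0195 0.0734] lifter rel yaw -6.93 pred [ 0.4678 -0.0814] -4.86
side 120 199 [ 0.4697 -0.083 ] -4.92 cost 0.634
side 170 179 [ 0.4701 -0.0837] -4.58 cost 0.31
scene 120 285 [ 0.4769 -0.0814] 4.86 cost 4.25
scene 170 265 [ 0.4835 -0.0863] -8.73 cost 2.275
```

View pics/hov.png

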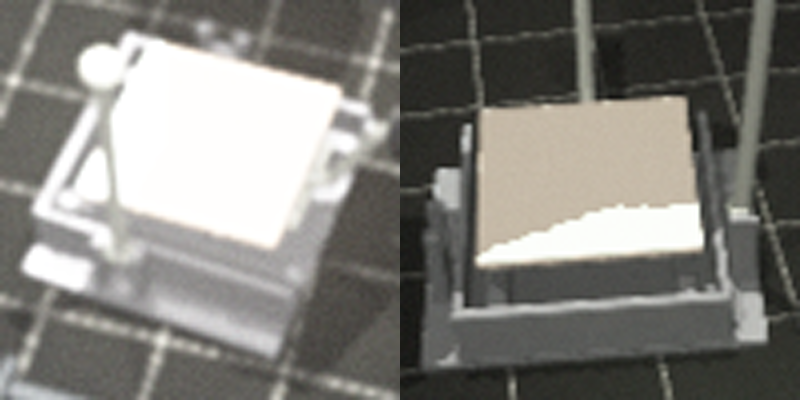

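The plate hovers level over the carrier. In the side half its edges at x=477 and 703 sit between the lips at about 462 and 720, evenly spaced. I'll lower it gently.

```bash
python3 -m pendant '[[[0,0,-0.002,0],[0,0,-0.004,0],[0,0,-0.006,0],[0,0,-0.008,0],[0,0,-0.01,0],[0,0,-0.012,0],[0,0,-0.013,0],[0,0,-0.0145,0],[0,0,-0.016,0],[0,0,-0.0175,0],[0,0,-0.019,0],[0,0,-0.019,0]]]'
python3 -m pendant '[[[0,0,-0.0015,0],[0,0,-0.003,0],[0,0,-0.0045,0],[0,0,-0.006,0],[0,0,-0.006,0],[0,0,-0.006,0]]]'
python3 pl.py 0.027
```

```text
time_s: 21.7
tcp_pos: [0.4827, 0.0196, 0.0542]
eef_rot: [[0.121, 0.993, -0.0], [0.993, -0.121, 0.0], [0.0, -0.0, -1.0]]
contact_force: [0.3, 0.6, -2.6]
gripper_width: 0.0116
grasp_force: 114.7
time_s: 22.45
tcp_pos: [0.4828, 0.0194, 0.0483]
eef_rot: [[0.121, 0.993, 0.0], [0.993, -0.121, -0.0], [-0.0, 0.0, -1.0]]
contact_force: [0.4, 0.3, -2.2]
gripper_width: 0.012
grasp_force: 114.7
tcp [0.4828 0.0194 0.0483] lifter rel yaw -6.93 pred [ 0.4677 -0.0815] -4.87
side 120 286 [ 0.4694 -0.0919] -3.23 cost 1.277
side 170 173 [ 0.4702 -0.0841] -5.75 cost 0.253
scene 120 284 [ 0.4727 -0.0853] 4.57 cost 4.928
scene 170 354 [ 0.4682 -0.0778] -5.98 cost 2.216
```

```bash
python3 -m pendant '[[[0.001,0.005,0,0],[0.001,0.012,0,0],[0.002,0.02,0,0],[0.003,0.03,0,0],[0.004,0.04,0,0],[0.004,0.04,0,0]]]'
python3 pl.py 0.027 | grep side
python3 -m pendant '[[[0.001,0.01,0,0],[0.002,0.02,0,0],[0.003,0.03,0,0],[0.004,0.04,0,0],[0.006,0.055,0,0],[0.008,0.075,0,0],[0.01,0.095,0,0],[0.012,0.11,0,0],[0.012,0.11,0,0]]]'
python3 pl.py 0.027 | grep side
```

```text
time_s: 23.3
tcp_pos: [0.4868, 0.0611, 0.0482]
eef_rot: [[0.118, 0.993, 0.0], [0.993, -0.118, 0.001], [0.001, -0.0, -1.0]]
contact_force: [0.6, 0.2, -0.8]
gripper_width: 0.012
grasp_force: 114.8
side 120 240 [ 0.477  -0.0637] -11.19 cost 1.482
side 170 153 [ 0.4737 -0.0647] -9.91 cost 1.083
time_s: 24.52
tcp_pos: [0.4987, 0.1715, 0.0482]
eef_rot: [[0.118, 0.993, 0.0], [0.993, -0.118, 0.001], [0.001, 0.0, -1.0]]
contact_force: [-0.0, -0.5, -1.1]
gripper_width: 0.0121
grasp_force: 114.9
side 120 121 [0.4636 0.0632] -4.54 cost 1.544
side 170 21 [ 0.5333 -0.0256] 5.15 cost 0.177
```

```bash
sed -e 's/^Q=/if len(sys.argv)>2: g0=np.array([.470,-.083,-.09])\nQ=/' -i pl.py; python3 pl.py 0.027 fix
```

```text
tcp [0.4986 0.1688 0.0483] lifter rel yaw -6.96 pred [ 0.47  -0.083] -5.16
side 120 349 [ 0.4672 -0.0917] -6.63 cost 1.996
side 170 179 [ 0.4696 -0.0835] -5.2 cost 0.076
scene 120 300 [ 0.4782 -0.0902] 19.97 cost 5.968
scene 170 268 [ 0.471  -0.0773] -7.24 cost 3.799
```

The plate lies at (0.4696, −0.0835) with yaw −5.2°, centred in the carrier. Next I'll set the lifter down to the left and release it.

```bash
python3 -m pendant '[[[0.002,0.02,0,0],[0.004,0.045,0,0],[0.006,0.07,0,0],[0.008,0.09,-0.003,0],[0.01,0.1,-0.008,0],[0.01,0.1,-0.01,0],[0.01,0.1,-0.0115,0],[0.01,0.1,-0.0115,0],[0.01,0.1,-0.0115,0]]]'
python3 -m pendant '[[[0,0,0,0],[0,0,0,0],[0,0,0,0],[0,0,0,0],[0,0,0,0],[0,0,0,0]]]' 1
```

```text
time_s: 25.85
tcp_pos: [0.5086, 0.2685, 0.037]
eef_rot: [[0.122, 0.993, -0.0], [0.993, -0.122, -0.001], [-0.001, -0.0, -1.0]]
contact_force: [-1.2, 0.3, 0.8]
gripper_width: 0.012
grasp_force: 115.3
time_s: 26.6
tcp_pos: [0.5087, 0.2695, 0.0368]
eef_rot: [[0.121, 0.993, -0.0], [0.993, -0.121, 0.0], [0.0, -0.0, -1.0]]
contact_force: [0.3, 0.4, -0.2]
gripper_width: 0.0853
grasp_force: 0.0
```

```bash
python3 -m pendant '[[[0,0,0.01,0],[0,0,0.03,0],[0,0,0.07,0],[0,0,0.12,0],[0,0,0.17,0],[0.015,-0.06,0.19,0],[0.03,-0.12,0.19,0],[0.045,-0.18,0.19,0],[0.06,-0.24,0.19,0],[0.075,-0.3,0.19,0],[0.075,-0.35,0.19,0],[0.075,-0.38,0.19,0]]]' -
python3 -m pendant '[[[0,0,0,0],[0,0,0,0],[0,0,0,0]]]' -1 30
python3 - <<'E'
from h import *
S,D=cam("scene"),cam("side")
for n,d in (("scene",S),("side",D)):
    for k in ("retainer","retainer_end","lifter"):
        print(n,k,[(np.round(x["bbox"]).tolist(),round(x["p"],2)) for x in boxes_of(k,n)[:2]])
E
```

```text
time_s: 28.1
tcp_pos: [0.583, -0.1147, 0.2277]
eef_rot: [[0.125, 0.992, 0.001], [0.992, -0.125, -0.002], [-0.002, 0.001, -1.0]]
contact_force: [0.2, 1.0, 0.3]
gripper_width: 0.0855
grasp_force: 0.0
time_s: 28.48
tcp_pos: [0.584, -0.1082, 0.2268]
eef_rot: [[0.117, 0.993, 0.0], [0.993, -0.117, 0.001], [0.001, -0.0, -1.0]]
contact_force: [0.1, 0.5, 0.3]
gripper_width: 0.0325
grasp_force: 0.0
scene retainer [([258.0, 151.0, 271.0, 203.0], 0.81), ([387.0, 208.0, 522.0, 249.0], 0.27)]
scene retainer_end [([258.0, 149.0, 271.0, 200.0], 0.51)]
scene lifter []
side retainer [([276.0, 172.0, 291.0, 242.0], 0.69)]
side retainer_end [([280.0, 173.0, 292.0, 247.0], 0.59)]
side lifter [([232.0, 116.0, 254.0, 185.0], 0.77)]
```

```bash
python3 -m pendant '[[[0,0,0,0],[0,0,0,0],[0,0,0,0],[0,0,-0.04,0],[0,0,-0.08,0],[0,0,-0.094,0],[0,0,-0.094,0]]]'
python3 -m pendant '[[[-0.014,0.001,0,0],[-0.028,0.002,0,0],[-0.045,0.003,0,0],[-0.063,0.005,-0.001,0],[-0.075,0.006,-0.005,0],[-0.087,0.008,-0.01,0],[-0.098,0.009,-0.017,0],[-0.109,0.01,-0.0255,0],[-0.109,0.01,-0.0255,0]]]'
python3 - <<'E'
from h import *
S,D=cam("scene"),cam("side")
for n,d in (("scene",S),("side",D)):
    for k in ("retainer","retainer_end"):
        print(n,k,[(np.round(x["bbox"]).tolist(),round(x["p"],2)) for x in boxes_of(k,n)[:2]])
    for t in (75,60,45,30):
        X=.063-.132*np.cos(np.radians(t)); print(t,proj(d,[.4684+X*.9945,-.0979-X*.1045,.034+.132*np.sin(np.radians(t))]).round(0))
E
```

```text
time_s: 29.75
tcp_pos: [0.5836, -0.1105, 0.1325]
eef_rot: [[0.121, 0.993, -0.001], [0.993, -0.121, 0.0], [-0.0, -0.001, -1.0]]
contact_force: [0.0, -0.3, -0.1]
gripper_width: 0.0005
grasp_force: 0.0
time_s: 30.88
tcp_pos: [0.473, -0.1002, 0.1065]
eef_rot: [[0.121, 0.993, -0.003], [0.993, -0.121, 0.001], [0.0, -0.003, -1.0]]
contact_force: [0.2, 0.3, -0.9]
gripper_width: -0.0001
grasp_force: 0.0
scene retainer [([267.0, 155.0, 279.0, 199.0], 0.78)]
scene retainer_end [([265.0, 153.0, 281.0, 197.0], 0.6), ([146.0, 175.0, 172.0, 210.0], 0.24)]
75 [[273. 137.]]
60 [[280. 130.]]
45 [[286. 128.]]
30 [[289. 130.]]
side retainer [([214.0, 198.0, 278.0, 242.0], 0.93)]
side retainer_end [([215.0, 196.0, 282.0, 245.0], 0.94)]
75 [[257. 179.]]
60 [[235. 188.]]
45 [[218. 200.]]
30 [[206. 215.]]
```

```bash
python3 -m pendant '[[[-0.008,0.001,-0.01,0],[-0.016,0.002,-0.02,0],[-0.022,0.002,-0.032,0],[-0.027,0.003,-0.0435,0],[-0.029,0.003,-0.053,0],[-0.03,0.003,-0.061,0],[-0.03,0.003,-0.061,0]]]'
python3 -m pendant '[[[0,0,-0.003,0],[0,0,-0.006,0],[0,0,-0.0075,0],[0,0,-0.0075,0],[0,0,-0.0075,0]]]'
```

```text
time_s: 32.05
tcp_pos: [0.4446, -0.0975, 0.0458]
eef_rot: [[0.121, 0.993, -0.001], [0.993, -0.121, 0.0], [0.0, -0.001, -1.0]]
contact_force: [-0.2, -1.0, -0.4]
gripper_width: -0.0
grasp_force: 0.0
time_s: 32.67
tcp_pos: [0.4449, -0.0975, 0.0389]
eef_rot: [[0.121, 0.993, 0.0], [0.993, -0.121, 0.0], [0.0, 0.0, -1.0]]
contact_force: [-0.9, -0.1, 0.2]
gripper_width: 0.0001
grasp_force: 0.0
```

```bash
python3 -m pendant '[[[0,0,-0.001,0],[0,0,-0.002,0],[0,0,-0.002,0],[0,0,-0.002,0]]]'
python3 - <<'E'
from h import *
for n in ("scene","side"):
    d=cam(n)
    for k in ("retainer","retainer_end"): print(n,k,[(np.round(x["bbox"]).tolist(),round(x["p"],2)) for x in boxes_of(k,n)[:2]])
    for t in (10,5,0):
        X=.063-.132*np.cos(np.radians(t)); print(t,proj(d,[.4684+X*.9945,-.0979-X*.1045,.034+.132*np.sin(np.radians(t))]).round(0))
E
```

```text
time_s: 33.17
tcp_pos: [0.445, -0.0975, 0.0377]
eef_rot: [[0.121, 0.993, 0.001], [0.993, -0.121, 0.0], [0.001, 0.001, -1.0]]
contact_force: [-1.8, 0.3, 9.2]
gripper_width: -0.0003
grasp_force: 4.6
scene retainer [([264.0, 148.0, 295.0, 201.0], 0.55)]
scene retainer_end [([263.0, 143.0, 295.0, 200.0], 0.56)]
10 [[292. 140.]]
5 [[292. 143.]]
0 [[292. 147.]]
side retainer [([197.0, 240.0, 279.0, 252.0], 0.75), ([249.0, 164.0, 249.0, 182.0], 0.45)]
side retainer_end [([198.0, 240.0, 284.0, 254.0], 0.7), ([218.0, 223.0, 269.0, 266.0], 0.41)]
10 [[199. 237.]]
5 [[199. 242.]]
0 [[200. 247.]]
```

A firm stop at TCP z 0.0377 with 9 N means the arm is fully down. I'll retreat upward and take the final look.

```bash
python3 -m pendant '[[[0,0,0.005,0],[0,0,0.03,0],[0,0,0.08,0],[0,0,0.13,0],[0.05,0.02,0.17,0],[0.1,0.07,0.17,0],[0.14,0.11,0.17,0],[0.14,0.16,0.17,0],[0.14,0.2,0.17,0],[0.14,0.24,0.17,0],[0.14,0.24,0.17,0]]]'
python3 pl.py 0.027 fix | tail -4
python3 - <<'E'
from h import *
S,D=cam("scene"),cam("side")
im=np.zeros((600,800,3),np.uint8)
im[:420,:]=cv2.resize(D["frame"][110:290,190:390],(467,420),interpolation=cv2.INTER_CUBIC) if 0 else 0
im[:,:]=0
a=cv2.resize(D["frame"][100:300,180:380],(440,440),interpolation=cv2.INTER_CUBIC); im[:440,:440]=a
b=cv2.resize(S["frame"][120:320,230:410],(360,400),interpolation=cv2.INTER_CUBIC); im[:400,440:]=b
cv2.imwrite("pics/fin.png",im[:440])
E
```

```text
time_s: 34.85
tcp_pos: [0.5836, 0.1481, 0.2058]
eef_rot: [[0.112, 0.994, -0.002], [0.994, -0.112, 0.003], [0.003, -0.002, -1.0]]
contact_force: [-0.3, -0.6, 0.8]
gripper_width: -0.0001
grasp_force: 0.0
side 120 295 [ 0.4689 -0.0946] -4.22 cost 2.003
side 170 225 [ 0.4713 -0.0818] -4.62 cost 2.46
scene 120 289 [ 0.4775 -0.0927] 18.9 cost 4.892
scene 170 236 [ 0.4678 -0.0786] -7.98 cost 2.838
```

View pics/fin.png

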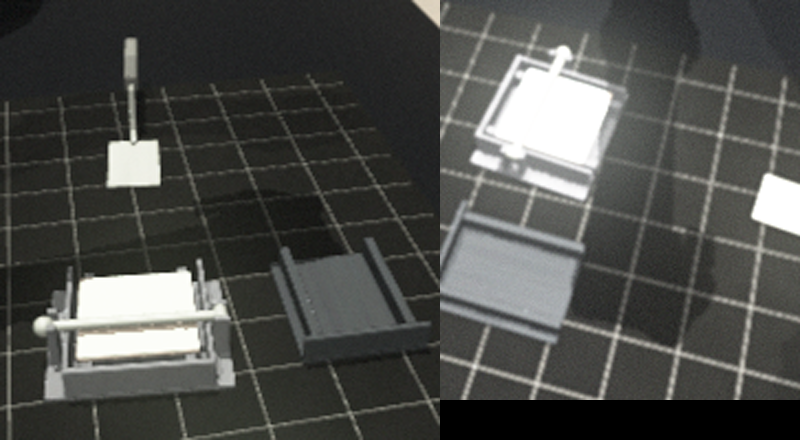

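The plate lies flat between the lips. The retaining arm is level in the catch, with its ball at (43,325), and the lifter lies flat on the bench with its blade at (133,163), clear of stand and carrier. I'm handing in.

```bash
python3 -c "
from workcell import ctrl
print(ctrl.hand_in())"
```

```text
the job is handed in; nothing more can be done
None
```

I handed the job in at about 35 s of the 72 s allowed; no verdict came back. In the last pictures the plate is flat on the carrier rails between the lips, the retaining arm is fully down in its catch, and the lifter lies flat on the open bench.

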